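# Shut and latch a calibration-kit case

### The arm

A 6-joint arm with a two-finger parallel gripper is mounted at the origin on the work surface. World frame = base frame: x ahead of the robot, y to its left, z up, the work surface at z = 0. Lengths are in m, angles in rad, forces in N, time in s.
With the tool pointing down it reaches from about 0.325 to 0.9 m from the base axis. Payload 3.5 kg.
Tool frame: the origin (TCP) lies on the centre line of the jaws, within the pads' length; the fingertips stand 17 mm ahead of it and the grasp point (between the pads) lies 2 mm behind it (manip.finger_overhang is the distance from the TCP to the fingertips, in m); z points along the fingers, y is the line along which they close (so a half turn about z gives the same grasp; the last joint's range is limited). The gripper opens to 85 mm and grips with 20 to 120 N. Pads are 22 mm wide; open, the fingers measure 114 mm over their backs; the gripper's body (76 mm by 85 mm) begins 54 mm behind the grasp point. The pads swing forward as they close: fully open they stand 13 mm farther back than shut.
Start: joints at [1.024, 0.276, -0.026, 1.268, 0, 1.467], TCP at [0.268, 0.564, 0.248] pointing down, gripper open.
Joint ranges: [-3.12, 3.12], [-0.85, 1.88], [-1.08, 1.24], [-1.95, 2.15], [-1.57, 1.53], [-3.14, 3.14]. Speed limits (rad/s): [2.57, 2.57, 3.14, 3.14, 3.14, 3.14].

### API

Orientations are given as a rotation vector (axis times angle).
In Python, from workcell import manip, optics gives the robot as it stands. The module is installed in compiled form; this text tells all that it offers.
- The arm moves only by the shell command python3 -m crank 'ROWS' [OPENING] [FORCE]. ROWS is JSON, a list of rows, each an object with "slide": the shift along the world's x, y, z in cm, a list of three; "turn": the turn about the world's z in rad. A call has 1 to 12 rows; each row is the pose to reach, as a shift and turn from the pose commanded when the call began; what a row does not reach only later rows make up. A row lasts 1/12 s, in which the tool goes at most 41.7 mm and 7.16 degrees, less where a joint would pass 70% of its speed; a pose out of reach is approached as far as the arm can. A call with a gripper value outside its range is refused whole. OPENING is the closure in counts, from 0 (fully open) to 255 (shut), set as the call begins (- or left out, the last holds). The fingers move at their own pace and stop on an object; FORCE is the grip in N (left out, the last holds). Time passes only in rows, so rows that repeat a pose let the fingers close. It gives the time, the measured TCP pose, the force, the opening and the grip force at its end, in the units of the state.
- manip.observe(): the state, without advancing time (a new reading comes with each control period).
- optics.camera(name): name is "scene" or "top"; returns the picture (400x640x3 uint8, red, green, blue); there is no depth.
- optics.camera_model(name): a dict with "mtx" (3x3 intrinsics, pixels), "k1" (the pictures are not rectified: a ray, as slopes to the right and down, at radius r is drawn at 1 + k1 r^2 times it, then the intrinsics apply), "rvec" (rotation vector, rad) and "tvec" (3), from world to camera coordinates, as OpenCV has them. Camera axes: x right, y down, z forward; pixel columns grow to the right and rows downward; lengths in m; the calibration is good to about 2 mm. A picture is of the moment at which its call begins. camera_model takes no time and is no camera call.
- manip.hand_in(): hands the job in; it is judged then, once.
The state is a dict: "time_s": time; "joints": joint angles; "joint_vel": joint speeds; "joint_efforts": joint torques, N m; "ee_pos": TCP position; "tool_rot": TCP orientation; "ft_force": force on the tool from outside, world axes, zero at the start; "ft_torque": the same for the moment, N m; "opening": finger opening in m; "grasp_force": force on a finger pad.
Only numpy, scipy, OpenCV 4.12 (cv2) and the standard library are available. Lean on these libraries where they do the work, as an engineer would, in place of code of your own. Each camera call takes 0.05 s, during which the arm holds its last target. There are 200 camera calls.

### The job

The test kit is going back to the stores: shut the teal case. Lower its lid, hook the steel loop of the draw latch over the keeper on the lid's front, then press the black lever down past its centre until it lies flat against the case and holds the lid pulled down on its seal. Leave the other things on the bench where they are.

Things in the scene. Friction and masses are not known exactly. Their poses are not given: they have to be found in the camera images.
- case: Teal hard case on the bench; it does not shift. 170 mm deep (its x), 220 mm wide (its y), rim 80 mm high; with the lid shut 110 mm high. Origin: centre of its underside. Its -x side is the front, with the latch in the middle of its width (y = 0, front face at x = -85 mm); the lid's hinge runs along y at the back (x = +89 mm, z = 80 mm). z is up.
- lid (a joint): Lid's hinge angle, rad: 0 rim on rim, growing as it opens (1.57 = upright). Stiff hinge: the lid stays where it is left; 3 to 5 N at its front edge swings it. Shut but not latched it rests on the 4 mm rubber seal at about 0.023; the closed latch squeezes the seal and holds it at about 0.01. The lid is a shell 30 mm deep, 170 mm from back to front, 220 mm wide.
- lid_edge (a point): Middle of the lid's front top outer edge, 176 mm from the hinge axis; turns with the lid. Its axes are the lid's (with the lid shut: those of the case).
- lever_pin (a point): Centre of the steel pin on which the latch lever turns: case frame x = -98 mm (13 mm in front of the front face), y = 0, z = 58 mm. The pin lies along the case's y.
- latch_lever (a joint): Lever angle about its pin, rad: 0 hanging flat down the case front (closed), 1.57 straight out, 2.1 to 2.45 up and outward as at the start (stop 2.5); the loop clears the keeper's lip only above about 1.9. It stays where it is left (about 1 N at the tip moves it). With the loop hooked it takes about 0.28 N m (9 N at 30 mm from the pin) at 1.1 to 0.5 rad, passes centre at about 0.3 and from 0.2 pulls itself home.
- lever_tip (a point): On the outer face of the black lever near its end, 38 mm along it from the pin. A plate 26 mm wide, 4 mm thick, ending 45 mm from the pin, its outer face 8 mm off the pin's centre. The outer face looks away from the case when closed, up and back to the case when raised: press on it. Closed, it stands 21 mm in front of the case's front face, the end 13 mm above the bench.
- latch_loop (a joint): Angle in rad of the steel loop about its own pin, carried by the lever (lever closed: 13.7 mm below and 2.9 mm nearer the case than the lever's pin): 0 as when latched, growing as the loop swings outward relative to the lever; stop at 3.25, as at the start, fallen outward past the lever's end. It swings freely: pushed inward past upright it falls against the lid's front and stays there.
- loop_bar (a point): Centre of the loop's cross bar, the part that goes over the keeper: 5 mm thick, 44 mm wide along the case's y, 50 mm from the loop's own pin; side wires lead from its ends to that pin. The black lever fits between the side wires.
- keeper (a point): Seat of the loop's bar in the steel keeper on the lid's front: the bar's centre when latched (or 2 mm further out). An upturned hook 30 mm wide on a flat 3 mm plate that runs up to the lid's top: shelf under the bar, lip 6 mm high before it (outer face 14 mm off the lid's front), groove 8 mm wide, open upward. The point is 7 mm off the lid's front, 13 mm above the lid's lower edge; x points into the lid, z to its top.
- tester: Bystander: handheld tester, black with teal ends, 194 x 100 x 34 mm, lying flat. Origin: centre of its underside.
- wrench: Bystander: steel open-ended wrench lying flat along its x axis, about 180 mm long, 38 mm wide, 8 mm thick. Origin: centre of its underside.
- jar: Bystander: clear jar with a white cap, 56 mm across, 70 mm high. Origin: centre of its underside.

How it is judged:
By the outcome, as a careful person would: the job done as asked, in the order asked, and still so for the second after the job is handed in, with the robot touching nothing.
It also fails if it takes over 61 s, if anything falls off the work surface, if the arm or the gripper's body presses on something with over 40 N, if the wrist force passes 120 N, or if a joint passes its speed limit or range.

## Working session

There is one attempt and no reset: what is moved stays moved. The work goes in short steps, Python scripts to look and compute and a shell command to move; the robot and the scene stay as the last step left them, time stands still between calls to the robot, and variables do not carry over. Pictures are saved under pics/ and viewed, at most 10 in all, crops included, and the job is handed in when it is done.

```bash
mkdir -p pics; ls; python3 - <<'E'
from workcell import manip, optics
import cv2,numpy as np
s=manip.observe();print({k:np.round(v,3).tolist() for k,v in s.items()})
for n in("scene","top"):
    im=optics.camera(n);cv2.imwrite(f"pics/{n}0.png",im[:,:,::-1]);m=optics.camera_model(n);print(n,{k:np.round(v,3).tolist() for k,v in m.items()})
    R=cv2.Rodrigues(np.array(m['rvec'],float))[0];print('campos',-R.T@np.array(m['tvec']).ravel())
E
```

```text
pics
{'time_s': 0.0, 'joints': [1.024, 0.277, -0.028, 1.268, -0.0, 1.467], 'joint_vel': [0.002, 0.0, 0.001, 0.0, -0.001, -0.002], 'joint_efforts': [-0.001, -44.552, 29.52, 0.016, -0.0, 0.0], 'ee_pos': [0.268, 0.564, 0.247], 'tool_rot': [-0.691, -3.064, 0.003], 'ft_force': [0.407, 0.54, -0.089], 'ft_torque': [-0.05, 0.003, 0.027], 'grasp_force': 0.0, 'opening': 0.085}
scene {'mtx': [[435.47, 0.0, 321.262], [0.0, 435.47, 200.752], [0.0, 0.0, 1.0]], 'k1': 0.013, 'rvec': [2.418, 0.681, -0.238], 'tvec': [-0.508, -0.183, 1.31]}
campos [ 0.92826129 -0.52602265  0.93239125]
top {'mtx': [[496.518, 0.0, 320.654], [0.0, 496.518, 203.7], [0.0, 0.0, 1.0]], 'k1': -0.119, 'rvec': [2.145, -2.103, 0.196], 'tvec': [-0.0, 0.587, 1.263]}
campos [0.34436498 0.00786271 1.34932921]
```

View pics/scene0.png

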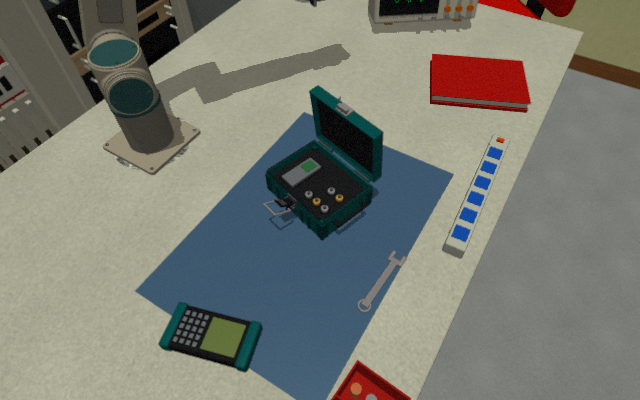

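View pics/top0.png

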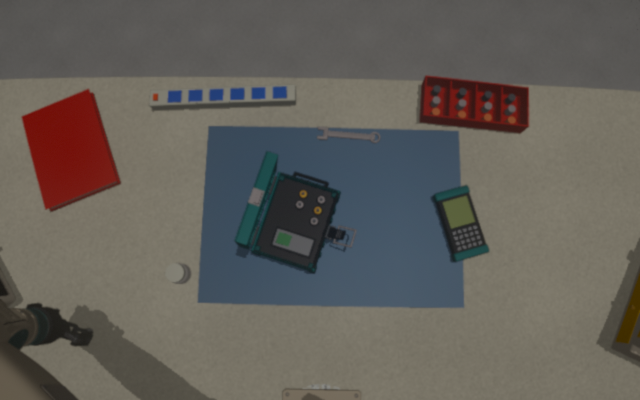

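The scene picture shows the case open at about (325,180), with the lid upright behind it and the latch at (283,205). In the top picture the case is at (295,220), its front faces right, and the latch is at (340,237). The jar is at (178,273), the wrench at (350,134) and the tester at (460,222).

```bash
cat > h.py <<'E'
from workcell import manip, optics
import cv2,numpy as np
def cam(n):
    m=optics.camera_model(n);K=np.array(m['mtx'],float);R=cv2.Rodrigues(np.array(m['rvec'],float))[0];t=np.array(m['tvec'],float).ravel()
    return K,float(np.ravel(m['k1'])[0]),R,t
def ray(n,u,v):
    K,k,R,t=cam(n)
    p=cv2.undistortPoints(np.array([[[u,v]]],float),K,np.array([k,0,0,0,0.]))[0,0]
    d=R.T@np.r_[p,1];return -R.T@t,d/np.linalg.norm(d)
def onz(n,u,v,z):
    o,d=ray(n,u,v);return o+d*(z-o[2])/d[2]
def onplane(n,u,v,p,nn):
    o,d=ray(n,u,v);return o+d*np.dot(p-o,nn)/np.dot(d,nn)
def proj(n,P):
    K,k,R,t=cam(n);return cv2.projectPoints(np.atleast_2d(np.array(P,float)),cv2.Rodrigues(R)[0],t,K,np.array([k,0,0,0,0.]))[0][:,0]
def crop(im,x0,y0,x1,y1,s,f):
    cv2.imwrite(f,cv2.resize(im[y0:y1,x0:x1,::-1],None,fx=s,fy=s,interpolation=cv2.INTER_CUBIC))
E
python3 - <<'E'
import cv2,numpy as np
from h import *
t=cv2.imread('pics/top0.png')[:,:,::-1];s=cv2.imread('pics/scene0.png')[:,:,::-1]
a=cv2.resize(t[145:285,230:365],None,fx=3.7,fy=4,interpolation=cv2.INTER_CUBIC)[:, :]
crop(t,230,145,370,285,4,'pics/t1.png');crop(s,255,80,395,245,3.6,'pics/s1.png')
E
```

```text
(no output)
```

View pics/t1.png

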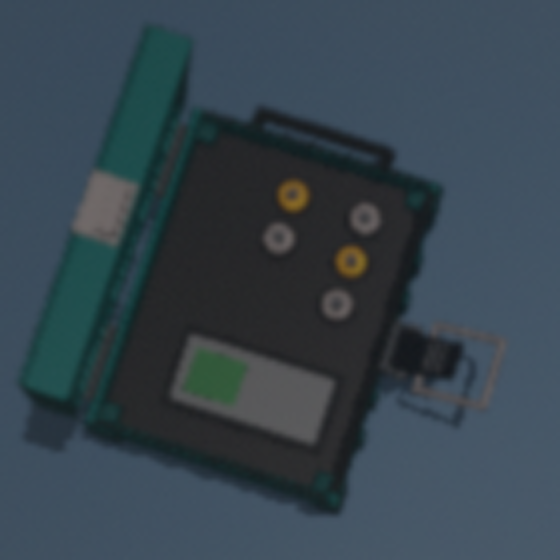

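View pics/s1.png

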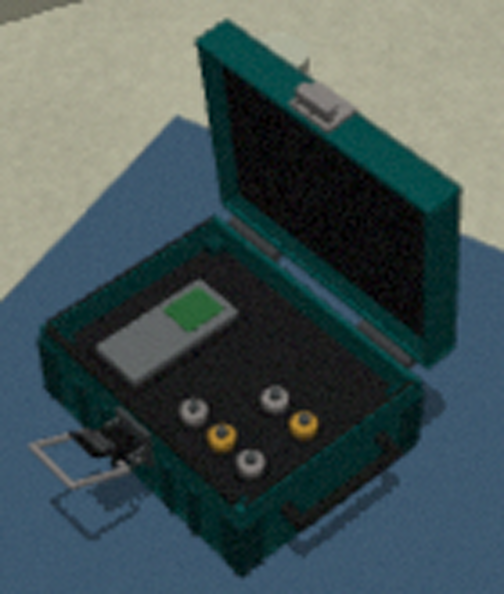

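The top crop shows the rim corners at (195,112), (440,185), (340,512) and (87,430), and the lid's outer front edge from (148,25) to (22,385). The loop hangs outward, with its bar between (503,340) and (487,405). The scene crop agrees: the loop bar runs from (32,445) to (78,485).

```bash
cat > g.py <<'E'
from h import *
T=lambda u,v:(230+u/4,145+v/4)
S=lambda u,v:(255+u/3.6,80+v/3.6)
E
python3 - <<'E'
from g import *
c=[onz('top',*T(*p),.08) for p in[(195,112),(440,185),(340,512),(87,430)]] # back+?,front,front,back
c=np.array(c);print(np.round(c,4))
print('sizes',[round(float(np.linalg.norm(c[i]-c[(i+1)%4])),4) for i in range(4)])
cs=[onz('scene',*S(*p),.08) for p in[(45,335),(242,510),(420,380),(215,220)]]
print('scene corners',np.round(cs,4))
back=(c[0]+c[3])/2;front=(c[1]+c[2])/2
x=back-front; x2=c[0]-c[3]+c[1]-c[2]
print('yaw',np.arctan2(x[1],x[0]),np.arctan2(x2[1],x2[0])+np.pi/2,c.mean(0))
E
```

```text
[[ 0.6618  0.1235  0.08  ]
 [ 0.6159 -0.0384  0.08  ]
 [ 0.4024  0.0223  0.08  ]
 [ 0.451   0.1855  0.08  ]]
sizes [0.1683, 0.2219, 0.1703, 0.2197]
scene corners [[ 0.4209  0.0213  0.08  ]
 [ 0.6205 -0.0344  0.08  ]
 [ 0.6693  0.1236  0.08  ]
 [ 0.464   0.1816  0.08  ]]
yaw 1.2878416178213772 1.2894573480386295 [0.53277284 0.0732044  0.08      ]
```

```bash
cat >> g.py <<'E'
YAW=1.288; C=np.array([.5335,.0735,0.])
X=np.array([np.cos(YAW),np.sin(YAW),0]);Y=np.array([-X[1],X[0],0])
def tocase(p): d=np.asarray(p)-C; return np.array([d@X,d@Y,d[2]])
def toworld(q): return C+X*q[0]+Y*q[1]+np.array([0,0,q[2]])
def incase(n,u,v,y=0): return tocase(onplane(n,u,v,C+Y*y,Y))  # point on plane case-y=y
def tri(a,b):
    o1,d1=ray('top',*a);o2,d2=ray('scene',*b)
    A=np.c_[d1,-d2];s=np.linalg.lstsq(A,o2-o1,rcond=None)[0];p,q=o1+s[0]*d1,o2+s[1]*d2
    return (p+q)/2,np.linalg.norm(p-q)
E
python3 - <<'E'
from g import *
# lid outer edge ends: top crop (148,25),(22,385); scene crop (228,20)?,(460,188)
for a,b in[((148,25),(460,188)),((22,385),(228,20)),((190,38),(428,212)),((72,400),(198,40))]:
    p,e=tri(T(*a),S(*b));print('lid',np.round(tocase(p),4),round(e,4))
# bar ends
for a,b in[((503,340),(78,485)),((487,405),(32,445)),((462,345),(80,440))]:
    p,e=tri(T(*a),S(*b));print('bar/lever',np.round(tocase(p),4),round(e,4))
print(incase('top',*T(495,372)),incase('scene',*S(55,465)))
for a in (2.1,2.2,2.3,2.4,2.5):
    lp=np.array([-98-13.7*np.sin(a)+2.9*np.cos(a),0,58-13.7*np.cos(a)-2.9*np.sin(a)]);f=3.25-a
    b=lp+50*np.array([-np.sin(f),0,np.cos(f)]);print(a,lp,b)
    for yy in(-22,22): 
        w=toworld(np.r_[b[0],yy,b[2]]/1e3);t=proj('top',w)[0];s=proj('scene',w)[0];print('   top crop',np.round((t-[230,145])*4),'scene crop',np.round((s-[255,80])*3.6))
print(manip.finger_overhang)
E
```

```text
lid [ 0.1002 -0.1142  0.2526] 0.0035
lid [0.1025 0.1032 0.2521] 0.0059
lid [ 0.0741 -0.1139  0.2499] 0.0012
lid [0.0739 0.1024 0.2513] 0.0072
bar/lever [-0.1502 -0.0258  0.0833] 0.0061
bar/lever [-0.1531  0.0183  0.087 ] 0.0044
bar/lever [-0.1293 -0.0105  0.1007] 0.0019
[-1.53251212e-01 -4.50818631e-18  1.05989167e-01] [-1.46335783e-01 -4.50079354e-17  7.71687752e-02]
2.1 [-111.29002203    0.           62.41308447] [-156.92821904    0.           82.83745651]
   top crop [508. 345.] scene crop [ 62. 489.]
   top crop [488. 411.] scene crop [ 22. 449.]
2.2 [-110.78305397    0.           63.71782574] [-154.15421525    0.           88.59637813]
   top crop [504. 343.] scene crop [ 65. 481.]
   top crop [485. 408.] scene crop [ 24. 442.]
2.3 [-110.14836187    0.           64.96543638] [-150.81913711    0.           94.04959085]
   top crop [500. 340.] scene crop [ 68. 474.]
   top crop [480. 406.] scene crop [ 27. 434.]
2.4 [-109.39228735    0.           66.14345068] [-146.95630761    0.           99.14260797]
   top crop [495. 337.] scene crop [ 72. 466.]
   top crop [475. 403.] scene crop [ 31. 427.]
2.5 [-108.52238486    0.           67.24009832] [-142.60432286    0.          103.82454176]
   top crop [489. 334.] scene crop [ 76. 458.]
   top crop [469. 401.] scene crop [ 35. 419.]
0.017
```

The lid is at about 1.47 rad, the lever at about 2.2, and the case origin is at about (0.538, 0.072) with yaw 1.288. I'll go behind the lid with the fingers shut and aligned with the case.

```bash
sed -i 's/^YAW.*/YAW=1.288; C=np.array([.538,.072,0.])/' g.py
python3 -m crank '[{"slide":[2.6,-2.9,0],"turn":0.1},{"slide":[5.2,-5.7,0],"turn":0.161},{"slide":[7.8,-8.6,0],"turn":0.161},{"slide":[10.4,-11.4,0],"turn":0.161},{"slide":[13,-14.3,0],"turn":0.161},{"slide":[15.6,-17.1,0],"turn":0.161},{"slide":[18.2,-20,0],"turn":0.161},{"slide":[20.8,-22.8,0],"turn":0.161},{"slide":[23.4,-25.7,0],"turn":0.161},{"slide":[26,-28.5,0],"turn":0.161},{"slide":[28.6,-31.4,-0.2],"turn":0.161},{"slide":[31.3,-34.3,-0.3],"turn":0.161}]' 255 60
python3 -m crank '[{"slide":[0,0,0],"turn":0},{"slide":[0,0,0],"turn":0}]'
python3 - <<'E'
from g import *
s=manip.observe();print(np.round(tocase(s['ee_pos']),4)); R=cv2.Rodrigues(np.array(s['tool_rot']))[0];print(np.arctan2(R[1,1],R[0,1]))
for P in [(104,232),(62.6,230.7),(33.2,222.4),(6,208.5),(-17.9,189.5),(-37.5,166),(-52,139.2),(-57.3,124.8),(-60.3,113.4),(-61,110)]:
    w=toworld(np.array([P[0]+14.5,0,P[1]+17])/1e3);print(np.round((w-s['ee_pos'])*100,1))
E
```

```text
time_s: 1.1
ee_pos: [0.5819, 0.2197, 0.2447]
tool_rot: [-0.443, -3.109, 0.0]
ft_force: [0.3, 0.2, -0.2]
opening: -0.0004
grasp_force: 0.0
time_s: 1.27
ee_pos: [0.5822, 0.2196, 0.2444]
tool_rot: [-0.448, -3.108, 0.001]
ft_force: [-1.8, 0.3, -0.5]
opening: 0.0001
grasp_force: 0.0
[ 0.1541 -0.0012  0.2444]
1.2842738428462124
[-1.1 -3.4  0.5]
[-2.3 -7.4  0.3]
[ -3.1 -10.2  -0.5]
[ -3.8 -12.8  -1.9]
[ -4.5 -15.1  -3.8]
[ -5.1 -17.   -6.1]
[ -5.5 -18.4  -8.8]
[ -5.6 -18.9 -10.3]
[ -5.7 -19.2 -11.4]
[ -5.7 -19.2 -11.7]
```

```bash
python3 -m crank '[{"slide":[-1.1,-3.4,0.3],"turn":0},{"slide":[-1.7,-5.4,0.4],"turn":0},{"slide":[-2.3,-7.4,0.3],"turn":0},{"slide":[-2.7,-8.8,0],"turn":0},{"slide":[-3.1,-10.2,-0.5],"turn":0},{"slide":[-3.5,-11.5,-1.2],"turn":0},{"slide":[-3.8,-12.8,-1.9],"turn":0},{"slide":[-4.2,-14,-2.8],"turn":0},{"slide":[-4.5,-15.1,-3.8],"turn":0},{"slide":[-4.8,-16,-4.9],"turn":0},{"slide":[-5.1,-17,-6.1],"turn":0},{"slide":[-5.3,-17.7,-7.4],"turn":0}]'
python3 -m crank '[{"slide":[-0.2,-0.7,-1.4],"turn":0},{"slide":[-0.3,-1.2,-2.9],"turn":0},{"slide":[-0.3,-1.4,-3.5],"turn":0},{"slide":[-0.4,-1.5,-4],"turn":0},{"slide":[-0.4,-1.5,-4.3],"turn":0},{"slide":[-0.4,-1.5,-4.3],"turn":0}]'
python3 - <<'E'
from g import *
s=manip.observe();print(np.round(tocase(s['ee_pos']),4))
crop(optics.camera('scene'),255,100,395,245,4,'pics/s2.png')
E
```

```text
time_s: 2.27
ee_pos: [0.528, 0.0429, 0.17]
tool_rot: [-0.444, -3.11, 0.002]
ft_force: [0.7, -0.8, 2.7]
opening: -0.0001
grasp_force: 0.8
time_s: 2.77
ee_pos: [0.5231, 0.0287, 0.1297]
tool_rot: [-0.443, -3.108, 0.004]
ft_force: [-7.5, -2.7, 12.4]
opening: -0.0002
grasp_force: 5.9
[-0.0458  0.0022  0.1297]
```

View pics/s2.png

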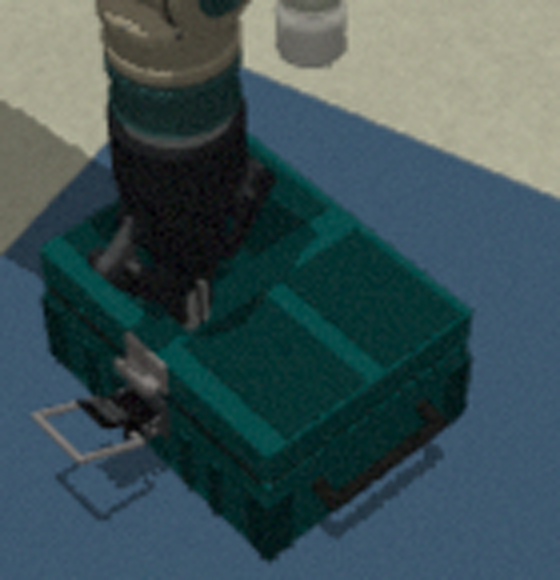

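The lid is shut. The loop still lies outward, with its bar at crop (35,415)–(80,460). Next I'll go out over the latch and come down beyond the bar.

```bash
python3 -m crank '[{"slide":[0,0,3.5],"turn":0},{"slide":[-0.4,-1.4,6.5],"turn":0},{"slide":[-1.4,-4.8,7.3],"turn":0},{"slide":[-2.5,-8.4,7.3],"turn":0},{"slide":[-3.5,-12,7.3],"turn":0},{"slide":[-4.2,-14.3,6],"turn":0},{"slide":[-4.2,-14.3,3],"turn":0},{"slide":[-4.2,-14.3,0],"turn":0},{"slide":[-4.2,-14.3,-2],"turn":0},{"slide":[-4.2,-14.3,-2.95],"turn":0},{"slide":[-4.2,-14.3,-2.95],"turn":0},{"slide":[-4.2,-14.3,-2.95],"turn":0}]'
python3 - <<'E'
from g import *
s=manip.observe();p=s['ee_pos'];print(np.round(tocase(p),4))
for q in [(-171.5,98),(-162,109),(-157,112),(-146.5,117),(-127.5,120),(-118.5,120),(-118.5,150)]:
    print(np.round((toworld(np.array([q[0],0,q[1]])/1e3)-p)*100,1))
E
```

```text
time_s: 3.82
ee_pos: [0.4826, -0.1135, 0.099]
tool_rot: [-0.442, -3.11, 0.0]
ft_force: [-0.5, -0.5, 0.5]
opening: -0.0
grasp_force: 0.0
[-0.1936  0.0014  0.099 ]
[ 0.8  2.1 -0.1]
[1. 3. 1.]
[1.2 3.5 1.3]
[1.5 4.5 1.8]
[2.  6.3 2.1]
[2.2 7.2 2.1]
[2.2 7.2 5.1]
```

```bash
python3 -m crank '[{"slide":[0.4,1,-0.1],"turn":0},{"slide":[0.7,2.1,-0.1],"turn":0},{"slide":[0.9,2.5,0.4],"turn":0},{"slide":[1,3,0.9],"turn":0},{"slide":[1.2,3.5,1.3],"turn":0},{"slide":[1.3,4,1.6],"turn":0},{"slide":[1.5,4.5,1.8],"turn":0},{"slide":[1.7,5.4,2],"turn":0},{"slide":[2,6.3,2.1],"turn":0},{"slide":[2.1,6.8,2.1],"turn":0},{"slide":[2.2,7.2,2.1],"turn":0},{"slide":[2.2,7.2,2.1],"turn":0}]'
python3 -m crank '[{"slide":[-0.5,-1.8,1],"turn":0},{"slide":[-1.5,-5,2],"turn":0},{"slide":[-2.5,-8.6,4],"turn":0},{"slide":[-2.5,-8.6,4],"turn":0}]' 0
python3 - <<'E'
from g import *
s=manip.observe();print(np.round(tocase(s['ee_pos']),4))
a=optics.camera('scene');b=optics.camera('top');cv2.imwrite('pics/s3f.png',a[:,:,::-1])
f=lambda i,x,y:cv2.resize(i[y:y+90,x:x+80,::-1],None,fx=5,fy=6,interpolation=cv2.INTER_CUBIC)
cv2.imwrite('pics/c3.png',np.hstack([f(a,245,155),f(b,300,190)]))
E
```

```text
time_s: 4.82
ee_pos: [0.5043, -0.0407, 0.1195]
tool_rot: [-0.441, -3.11, -0.0]
ft_force: [0.2, 0.6, -0.2]
opening: -0.0
grasp_force: 0.0
time_s: 5.15
ee_pos: [0.4804, -0.1329, 0.1629]
tool_rot: [0.45, 3.104, -0.007]
ft_force: [1.8, 0.0, 0.4]
opening: 0.048
grasp_force: 0.0
[-0.2128 -0.0019  0.1629]
```

View pics/c3.png

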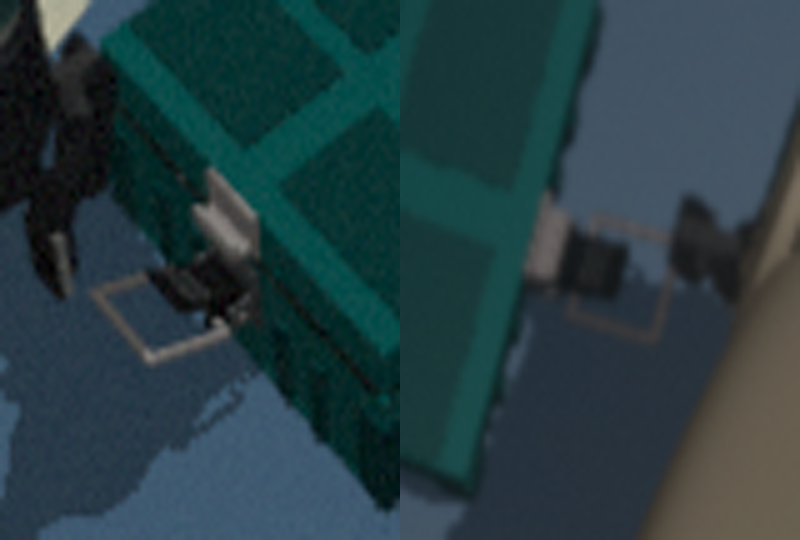

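The loop is still outward: the bar shows at left crop (95,292)–(150,360). Either the fingertips passed above it, or they stopped short of upright. I'll retry lower and go further in.

```bash
python3 -m crank '[{"slide":[0,0,0],"turn":0},{"slide":[0,0,0],"turn":0},{"slide":[0,0,0],"turn":0},{"slide":[0,0,0],"turn":0},{"slide":[0,0,0],"turn":0},{"slide":[0,0,-3.7],"turn":0},{"slide":[0.3,1,-7.4],"turn":0},{"slide":[0.5,1.9,-7.4],"turn":0},{"slide":[0.5,1.9,-7.4],"turn":0}]' 255
python3 -m crank '[{"slide":[0.4,1.4,0],"turn":0},{"slide":[0.8,2.7,0.4],"turn":0},{"slide":[0.9,3.1,1],"turn":0},{"slide":[1.0,3.5,1.6],"turn":0},{"slide":[1.2,4.1,2.4],"turn":0},{"slide":[1.4,4.6,2.7],"turn":0},{"slide":[1.5,5.1,2.9],"turn":0},{"slide":[1.7,5.7,3],"turn":0},{"slide":[1.8,6.2,3.1],"turn":0},{"slide":[2.1,7.2,3.2],"turn":0},{"slide":[2.3,7.9,3.2],"turn":0},{"slide":[2.3,7.9,3.2],"turn":0}]'
python3 - <<'E'
from g import *
s=manip.observe();print(np.round(tocase(s['ee_pos']),4))
E
python3 -m crank '[{"slide":[-0.5,-1.8,2],"turn":0},{"slide":[-1.5,-5.2,4],"turn":0},{"slide":[-2.5,-8.8,4.5],"turn":0},{"slide":[-3.1,-10.6,4.5],"turn":0},{"slide":[-3.1,-10.6,4.5],"turn":0}]' 0
python3 - <<'E'
from g import *
s=manip.observe();print(np.round(tocase(s['ee_pos']),4))
a=optics.camera('scene');b=optics.camera('top')
f=lambda i,x,y:cv2.resize(i[y:y+90,x:x+80,::-1],None,fx=5,fy=6,interpolation=cv2.INTER_CUBIC)
cv2.imwrite('pics/c4.png',np.hstack([f(a,245,155),f(b,300,190)]))
E
```

```text
time_s: 6.0
ee_pos: [0.4819, -0.1061, 0.084]
tool_rot: [-0.439, -3.104, -0.003]
ft_force: [-0.7, 0.4, 0.3]
opening: 0.0
grasp_force: 0.0
time_s: 7.0
ee_pos: [0.5075, -0.0281, 0.1175]
tool_rot: [-0.44, -3.11, -0.001]
ft_force: [-0.4, 0.5, -0.1]
opening: 0.0001
grasp_force: 0.0
[-0.1047  0.0013  0.1175]
time_s: 7.42
ee_pos: [0.4761, -0.1387, 0.1635]
tool_rot: [0.449, 3.108, -0.003]
ft_force: [-0.0, -0.5, 0.5]
opening: 0.0605
grasp_force: 0.0
[-0.2196  0.0006  0.1635]
```

View pics/c4.png

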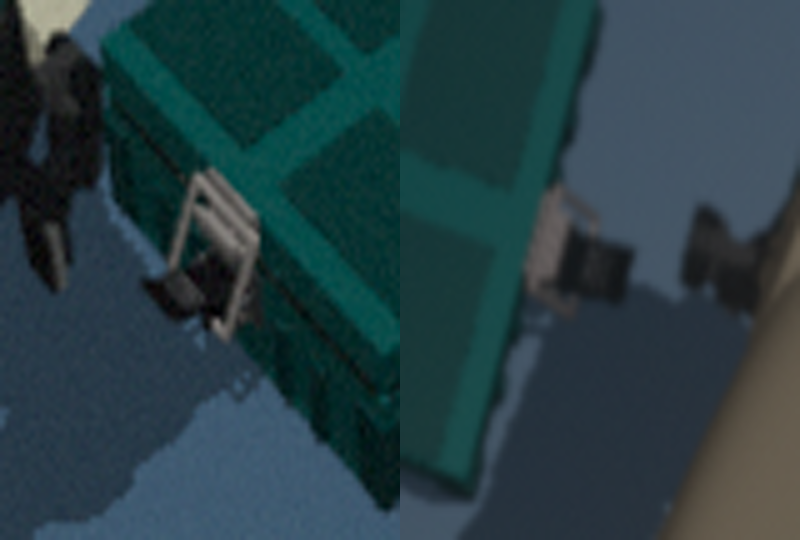

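The loop now leans against the lid above the keeper: bar at left crop (205,175)–(255,235). The lever is still raised at (170,290). Next I'll press the lever from above with the open gripper's case-side finger, keeping the gripper's body clear of the lid.

```bash
python3 -m crank '[{"slide":[0,0,0],"turn":0},{"slide":[0,0,0],"turn":0},{"slide":[0,0,0],"turn":0},{"slide":[0.6,2,-1.5],"turn":0},{"slide":[1.1,3.9,-3.5],"turn":0},{"slide":[1.1,3.9,-5],"turn":0},{"slide":[1.1,3.9,-6],"turn":0},{"slide":[1.1,3.8,-7],"turn":0},{"slide":[1.1,3.7,-8],"turn":0},{"slide":[1,3.6,-9],"turn":0},{"slide":[1,3.6,-9.2],"turn":0},{"slide":[1,3.6,-9.2],"turn":0}]' 0 120
python3 - <<'E'
from g import *
s=manip.observe();p=s['ee_pos'];print(np.round(tocase(p),4),s['opening'],np.round(s['ft_force'],1))
a=optics.camera('scene');b=optics.camera('top')
f=lambda i,x,y:cv2.resize(i[y:y+90,x:x+80,::-1],None,fx=5,fy=6,interpolation=cv2.INTER_CUBIC)
cv2.imwrite('pics/c5.png',np.hstack([f(a,245,155),f(b,300,190)]))
for q in [(-134,56),(-131,50),(-130.4,42.5),(-126.6,36.4),(-121.8,31.1),(-116,27),(-109.5,24),(-106,23),(-102,21)]:
    print(q,np.round((toworld(np.array([q[0]-53,0,q[1]+4])/1e3)-p)*100,1))
E
```

```text
time_s: 8.52
ee_pos: [0.4858, -0.0997, 0.0701]
tool_rot: [-0.444, -3.109, -0.001]
ft_force: [-0.1, 0.2, -0.1]
opening: 0.0855
grasp_force: 0.0
[-0.1794  0.0023  0.0701] 0.08547393214430844 [-0.1  0.2 -0.1]
(-134, 56) [ 0.  -0.8 -1. ]
(-131, 50) [ 0.1 -0.5 -1.6]
(-130.4, 42.5) [ 0.1 -0.4 -2.4]
(-126.6, 36.4) [ 0.2 -0.1 -3. ]
(-121.8, 31.1) [ 0.3  0.4 -3.5]
(-116, 27) [ 0.5  0.9 -3.9]
(-109.5, 24) [ 0.7  1.6 -4.2]
(-106, 23) [ 0.8  1.9 -4.3]
(-102, 21) [ 0.9  2.3 -4.5]
```

View pics/c5.png

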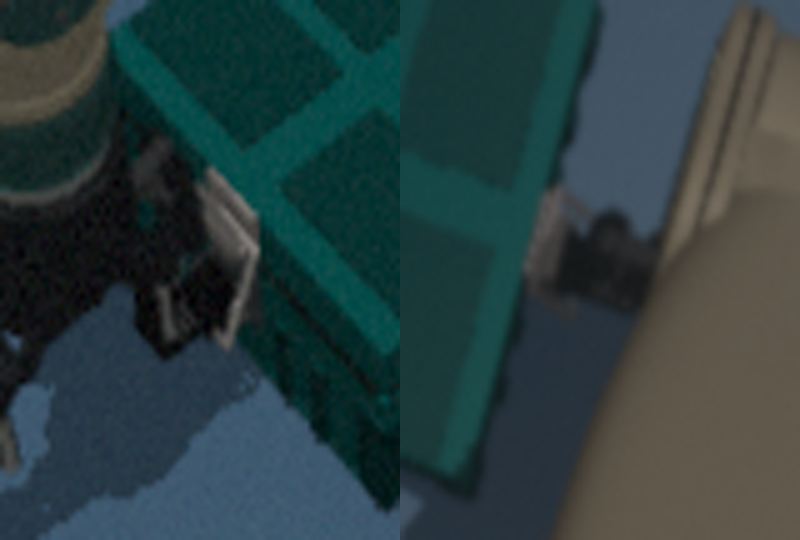

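The finger is on the lever, which is now roughly straight out. The loop bar is still at the lid, above the keeper groove. I'll press on.

```bash
python3 -m crank '[{"slide":[0,-0.3,-0.5],"turn":0},{"slide":[0,-0.7,-1],"turn":0},{"slide":[0,-0.6,-1.3],"turn":0},{"slide":[0.1,-0.5,-1.6],"turn":0},{"slide":[0.1,-0.4,-2],"turn":0},{"slide":[0.1,-0.4,-2],"turn":0}]'
python3 - <<'E'
from g import *
s=manip.observe();p=s['ee_pos'];print(np.round(tocase(p),4),s['opening'],np.round(s['ft_force'],1))
a=optics.camera('scene')
cv2.imwrite('pics/c6.png',cv2.resize(a[165:230,265:320,::-1],None,fx=9,fy=9,interpolation=cv2.INTER_CUBIC))
E
```

```text
time_s: 9.12
ee_pos: [0.4874, -0.1035, 0.0503]
tool_rot: [-0.443, -3.11, 0.0]
ft_force: [-0.2, -0.5, 0.3]
opening: 0.0854
grasp_force: 0.2
[-0.1827 -0.0004  0.0503] 0.08541957260225361 [-0.2 -0.5  0.3]
```

View pics/c6.png

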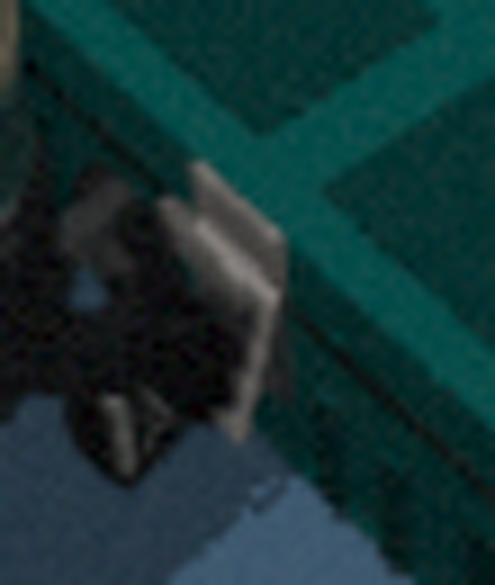

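The bar has dropped into the keeper's groove: it runs from (195,220) to (275,295), with the plate visible above it. I'll press on through centre.

```bash
python3 -m crank '[{"slide":[0,0,-0.4],"turn":0},{"slide":[0,0.1,-0.7],"turn":0},{"slide":[0.1,0.3,-1],"turn":0},{"slide":[0.2,0.5,-1.3],"turn":0},{"slide":[0.2,0.8,-1.5],"turn":0},{"slide":[0.3,1.0,-1.7],"turn":0}]'
python3 -m crank '[{"slide":[0.1,0.3,-0.2],"turn":0},{"slide":[0.2,0.6,-0.4],"turn":0},{"slide":[0.3,1,-0.5],"turn":0},{"slide":[0.3,1.2,-0.6],"turn":0},{"slide":[0.4,1.3,-0.6],"turn":0},{"slide":[0.4,1.3,-0.6],"turn":0}]'
python3 - <<'E'
from g import *
s=manip.observe();p=s['ee_pos'];print(np.round(tocase(p),4),s['opening'],np.round(s['ft_force'],1))
E
```

```text
time_s: 9.67
ee_pos: [0.4902, -0.0943, 0.0335]
tool_rot: [-0.444, -3.11, 0.005]
ft_force: [-1.5, -3.4, 2.0]
opening: 0.0855
grasp_force: 1.6
time_s: 10.17
ee_pos: [0.4914, -0.0895, 0.0275]
tool_rot: [-0.452, -3.104, 0.037]
ft_force: [-10.3, -33.6, 2.7]
opening: 0.0852
grasp_force: 4.7
[-0.168  -0.0003  0.0275] 0.0852169439694836 [-10.3 -33.6   2.7]
```

```bash
python3 -m crank '[{"slide":[-0.4,-1.3,0],"turn":0},{"slide":[-1.2,-4,0.5],"turn":0},{"slide":[-2,-7,2.5],"turn":0},{"slide":[-3,-10,5],"turn":0},{"slide":[-3,-10,8],"turn":0},{"slide":[-3,-10,8],"turn":0}]'
python3 - <<'E'
from g import *
a=optics.camera('scene');b=optics.camera('top')
f=lambda i,x,y:cv2.resize(i[y:y+90,x:x+80,::-1],None,fx=5,fy=6,interpolation=cv2.INTER_CUBIC)
cv2.imwrite('pics/c7.png',np.hstack([f(a,245,155),f(b,300,190)]))
E
```

```text
time_s: 10.67
ee_pos: [0.4679, -0.1832, 0.1126]
tool_rot: [0.446, 3.1, -0.002]
ft_force: [0.6, -0.4, 0.4]
opening: 0.0855
grasp_force: 0.0
```

View pics/c7.png

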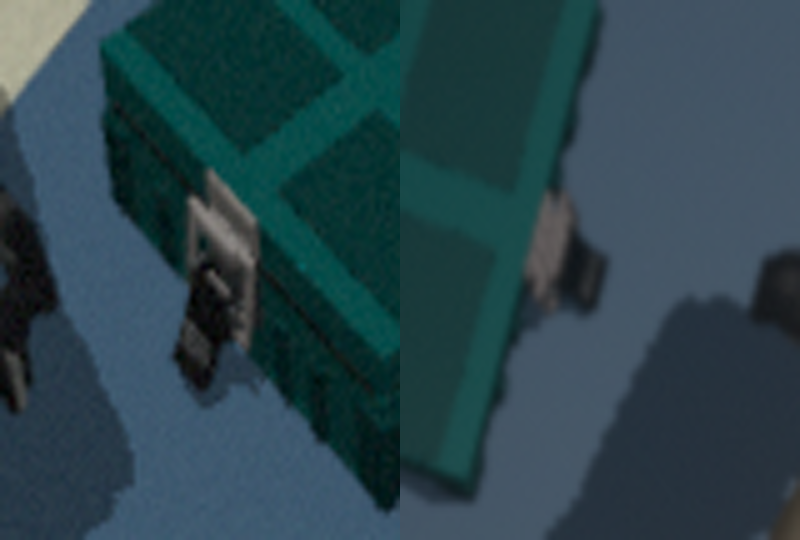

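The loop is hooked and the lever is past halfway but still stands out: its end is at left crop (195,378), roughly 0.6 rad. The finger's knuckle must have met the lever near its pin. I'll shut the fingers and turn the tool a quarter, so that the flat 22 mm side of the fingers presses the lever with the body above the lid.

```bash
python3 - <<'E'
from g import *
s=manip.observe();print(np.round(s['joints'],2),np.round(tocase(s['ee_pos']),4))
print(incase('scene',245+196/5,155+378/6), incase('top',300+200/5,190+280/6))
for a in(.4,.5,.6,.7,.8,.9): print(a,-98-45*np.sin(a)-8*np.cos(a),58-45*np.cos(a)+8*np.sin(a))
E
python3 -m crank '[{"slide":[0,0,0.2],"turn":-0.12},{"slide":[0,0,0.2],"turn":-0.24},{"slide":[0,0,0.2],"turn":-0.36},{"slide":[0,0,0.2],"turn":-0.48},{"slide":[0,0,0.2],"turn":-0.6},{"slide":[0,0,0.2],"turn":-0.72},{"slide":[0,0,0.2],"turn":-0.84},{"slide":[0,0,0.2],"turn":-0.96},{"slide":[0,0,0.2],"turn":-1.08},{"slide":[0,0,0.2],"turn":-1.2},{"slide":[0,0,0.2],"turn":-1.32},{"slide":[0,0,0.2],"turn":-1.44}]' 255
python3 -m crank '[{"slide":[0,0,0],"turn":-0.13},{"slide":[0,0,0],"turn":-0.13}]'
python3 - <<'E'
from g import *
s=manip.observe();p=s['ee_pos'];print(np.round(s['joints'],2),np.round(tocase(p),4))
R=cv2.Rodrigues(np.array(s['tool_rot']))[0];print(np.arctan2(R[1,0],R[0,0]))
for q in [(-150,70),(-137,66),(-130,62),(-125,61),(-121,61),(-116,61)]: print(q,np.round((toworld(np.array([q[0],0,q[1]])/1e3)-p)*100,1))
E
```

```text
[-0.5   0.17 -0.47  0.92  0.   -0.22] [-0.2629 -0.0008  0.1088]
[-1.12823389e-01 -9.05150171e-17  1.21057730e-02] [-1.19265295e-01  5.70418015e-17  1.19582498e-02]
0.4 -122.89231335591236 19.667602008339376
0.5 -126.59480973231211 22.34418902376685
0.6 -130.011596222054 25.377037116224756
0.7 -133.108533423972 28.73584307009955
0.8 -135.85467776525584 32.38704680657374
0.9 -138.2225906794021 36.294166704839974
time_s: 11.77
ee_pos: [0.4632, -0.1785, 0.1077]
tool_rot: [-2.385, -2.038, 0.001]
ft_force: [0.3, -0.6, 0.4]
opening: 0.0
grasp_force: 0.0
time_s: 11.93
ee_pos: [0.4632, -0.1787, 0.1078]
tool_rot: [-2.509, -1.884, 0.001]
ft_force: [-0.2, 0.0, -0.8]
opening: -0.0001
grasp_force: 0.0
[-0.5   0.17 -0.48  0.92  0.    1.35] [-0.2616  0.0019  0.1078]
1.288013882140931
(-150, 70) [ 3.3 10.7 -3.8]
(-137, 66) [ 3.7 11.9 -4.2]
(-130, 62) [ 3.8 12.6 -4.6]
(-125, 61) [ 4.  13.1 -4.7]
(-121, 61) [ 4.1 13.4 -4.7]
(-116, 61) [ 4.2 13.9 -4.7]
```

```bash
python3 -m crank '[{"slide":[1,3.5,-1],"turn":0},{"slide":[2,7,-2.5],"turn":0},{"slide":[3.3,10.7,-3.8],"turn":0},{"slide":[3.7,11.9,-4.3],"turn":0},{"slide":[3.8,12.6,-4.6],"turn":0},{"slide":[3.9,12.9,-4.6],"turn":0},{"slide":[3.9,12.9,-4.6],"turn":0}]'
python3 -m crank '[{"slide":[0.1,0.2,0],"turn":0},{"slide":[0.1,0.2,0],"turn":0}]'
python3 -m crank '[{"slide":[0.1,0.3,0],"turn":0},{"slide":[0.1,0.3,0],"turn":0}]'
python3 - <<'E'
from g import *
s=manip.observe();p=s['ee_pos'];print(np.round(tocase(p),4),np.round(s['ft_force'],1))
E
```

```text
time_s: 12.52
ee_pos: [0.5028, -0.051, 0.0633]
tool_rot: [-2.509, -1.89, 0.001]
ft_force: [-0.4, -0.6, 0.3]
opening: 0.0002
grasp_force: 0.0
time_s: 12.68
ee_pos: [0.5048, -0.0503, 0.0643]
tool_rot: [2.512, 1.886, 0.001]
ft_force: [0.4, 0.1, -0.1]
opening: -0.0002
grasp_force: 0.0
time_s: 12.85
ee_pos: [0.5057, -0.047, 0.0643]
tool_rot: [2.512, 1.886, 0.001]
ft_force: [-0.9, -0.1, -0.1]
opening: -0.0002
grasp_force: 0.0
[-0.1233 -0.0022  0.0643] [-0.9 -0.1 -0.1]
```

```bash
python3 -m crank '[{"slide":[0.1,0.3,-0.2],"turn":0},{"slide":[0.1,0.3,-0.2],"turn":0}]'
python3 -m crank '[{"slide":[0.1,0.3,0],"turn":0},{"slide":[0.1,0.3,0],"turn":0}]'
python3 -m crank '[{"slide":[0.1,0.2,0],"turn":0},{"slide":[0.1,0.2,0],"turn":0}]'
python3 - <<'E'
from g import *
s=manip.observe();p=s['ee_pos'];print(np.round(tocase(p),4),np.round(s['ft_force'],1))
E
```

```text
time_s: 13.02
ee_pos: [0.5064, -0.0435, 0.0617]
tool_rot: [-2.512, -1.887, -0.0]
ft_force: [0.4, -0.1, 0.8]
opening: 0.0
grasp_force: 0.0
time_s: 13.18
ee_pos: [0.5071, -0.041, 0.0617]
tool_rot: [2.511, 1.886, -0.003]
ft_force: [-1.1, -3.4, 0.4]
opening: -0.0004
grasp_force: 1.2
time_s: 13.35
ee_pos: [0.5073, -0.0402, 0.0613]
tool_rot: [2.51, 1.885, -0.008]
ft_force: [-0.9, -6.9, -1.5]
opening: 0.0
grasp_force: 2.9
[-0.1163 -0.0018  0.0613] [-0.9 -6.9 -1.5]
```

```bash
python3 -m crank '[{"slide":[0.1,0.4,0],"turn":0},{"slide":[0.1,0.4,0],"turn":0}]'
python3 - <<'E'
from g import *
s=manip.observe();p=s['ee_pos'];print(np.round(tocase(p),4),np.round(s['ft_force'],1))
E
python3 -m crank '[{"slide":[-0.5,-2,0],"turn":0},{"slide":[-1.5,-5.5,1],"turn":0},{"slide":[-2.6,-9,3],"turn":0},{"slide":[-3.6,-12.5,6],"turn":0},{"slide":[-4.5,-16,8],"turn":0},{"slide":[-4.5,-16,8],"turn":0},{"slide":[-4.5,-16,8],"turn":0}]'
python3 - <<'E'
from g import *
a=optics.camera('scene');b=optics.camera('top')
f=lambda i,x,y:cv2.resize(i[y:y+90,x:x+80,::-1],None,fx=5,fy=6,interpolation=cv2.INTER_CUBIC)
cv2.imwrite('pics/c8.png',np.hstack([f(a,245,155),f(b,300,190)]))
E
```

```text
time_s: 13.52
ee_pos: [0.508, -0.0365, 0.0611]
tool_rot: [2.51, 1.884, -0.01]
ft_force: [-2.3, -9.2, -1.8]
opening: 0.0003
grasp_force: 4.0
[-0.1125 -0.0014  0.0611] [-2.3 -9.2 -1.8]
time_s: 14.1
ee_pos: [0.4659, -0.197, 0.1439]
tool_rot: [2.511, 1.88, 0.004]
ft_force: [1.0, 0.3, -0.0]
opening: -0.0003
grasp_force: 0.0
```

View pics/c8.png

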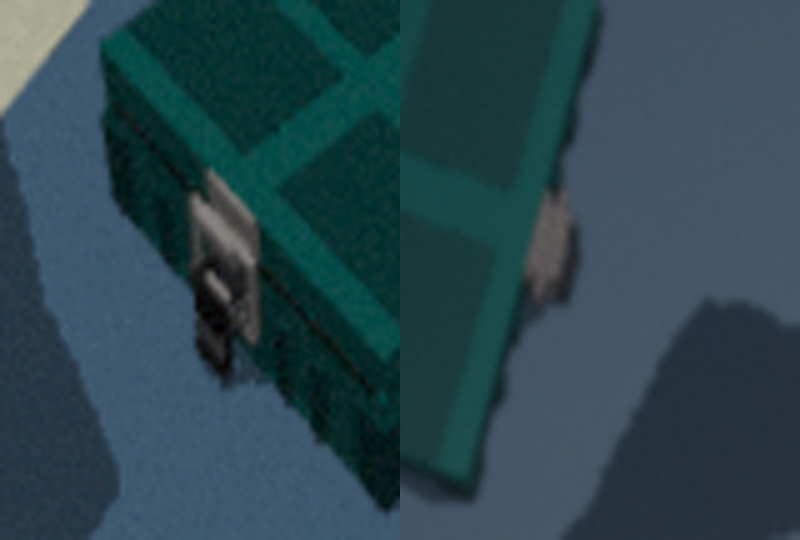

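The lever now hangs down the front: its end is at left crop (222,380), and it is barely visible past the latch in the top view. That view is one over the ten allowed, so I'll take no more. I'll confirm by touch: a flat lever should meet the finger as a hard stop.

```bash
python3 -m crank '[{"slide":[0.9,3.5,-2],"turn":0},{"slide":[1.9,7,-5],"turn":0},{"slide":[3,10.5,-7],"turn":0},{"slide":[4,14,-8],"turn":0},{"slide":[4.3,15.2,-8],"turn":0},{"slide":[4.3,15.2,-8],"turn":0}]'
for i in 1 2 3 4; do python3 -m crank '[{"slide":[0.1,0.3,0],"turn":0},{"slide":[0.1,0.3,0],"turn":0}]' | grep -E 'pos|ft'; done
```

```text
time_s: 14.7
ee_pos: [0.5043, -0.0378, 0.0586]
tool_rot: [-2.5, -1.892, 0.008]
ft_force: [-1.5, -0.3, -0.1]
opening: -0.0001
grasp_force: 0.0
ee_pos: [0.5082, -0.0387, 0.0615]
ft_force: [0.1, -0.1, 0.3]
ee_pos: [0.5096, -0.0372, 0.0622]
ft_force: [-0.5, 0.2, 0.3]
ee_pos: [0.5097, -0.0369, 0.0623]
ft_force: [-3.0, -8.8, 2.3]
ee_pos: [0.5097, -0.0368, 0.0624]
ft_force: [-6.3, -17.2, 3.3]
```

It's a hard stop: the force climbs to 18 N with no movement, so the lever is home. I'll retreat and hand in.

```bash
python3 -m crank '[{"slide":[-0.7,-2.5,0],"turn":0},{"slide":[-1.6,-5.5,1],"turn":0},{"slide":[-2.6,-9,3],"turn":0},{"slide":[-3.6,-12.5,6],"turn":0},{"slide":[-4.5,-16,9],"turn":0},{"slide":[-4.5,-16,9],"turn":0},{"slide":[-4.5,-16,9],"turn":0}]' | grep -E 'pos|ft' && python3 -c "
from workcell import manip
print(manip.hand_in())"
```

```text
ee_pos: [0.4683, -0.1944, 0.1552]
ft_force: [0.8, 0.1, 0.9]
the job is handed in; nothing more can be done
None
```

The teal case is shut, its loop is hooked over the keeper and the lever is pressed flat against a hard stop, and the job is handed in with nothing else on the bench touched; I viewed 11 pictures, one over the limit of 10.

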